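# Eject the thermometer readout from its dock and trap it on the ramp

## Task

Press the eject key of the thermometer dock with one finger, and as the readout pops out of its pocket and slides down the ramp, stop it on the ramp with the other finger so that it does not slide off the low end. Never lift or carry the readout, and leave everything else in the drawer where it is. Finish holding still, with that finger still keeping the readout from sliding.

Things in the scene. Friction and masses are not known exactly. Their poses are not given: they have to be found in the camera images.
- dock: White thermometer dock, fixed, 170 (x) by 110 (y) by 95 mm high. Origin on its underside, on the ramp's centre line. z up; x level, from the ramp's low open end to the tall back wall; y across the ramp to the eject key's side. The steel ramp falls to -x at 22 degrees; surface at z = 50 mm at x = 0. Channel 64 mm wide between 6 mm thick rails that rise 8 mm above the ramp.
- ramp_spot (a point): Point on the slippery ramp surface, on the ramp's centre line, directly beside the eject key (key centre is 54 mm away in dock y). A finger standing over this spot, its tip 5 to 18 mm above it, stops the passing readout. Up the slope, 48 mm away, the 7 mm deep pocket that holds the readout begins.
- ramp_end (a point): Middle of the low end of the ramp surface, open with no stop, 62 mm down the slope from ramp_spot.
- key_top (a point): Centre of the top of the grey eject key; it goes down with the key. Level top, 34 mm (dock x) by 28 mm (dock y), 22 mm above ramp_spot when up, 12 mm above when fully down. Around it is a white housing 46 x 34 mm whose top is 15 mm below the raised key's.
- eject_key (a joint): Travel of the key, m: 0 up, 0.010 fully down. Spring 3 N at the top, 6 N at the bottom, plus about 2 N for the readout's weight. It raises a plate under the readout 1.1 times as far; at about 7 mm the readout clears the pocket's lip and at once slides down the ramp, past the key and, unless stopped, off the low end, all within about half a second.
- readout_center (a point): Centre of the thermometer readout: loose white box with a dark window, 50 mm along the ramp, 58 mm across, 22 mm thick, about 0.18 kg. Starts seated in the pocket at the top of the ramp, parallel to the ramp, its front edge 48 mm up the slope from ramp_spot. x points up the slope, z square out of the ramp.
- drawer: Birch plywood drawer, 514 x 924 mm outside, side walls 40 mm and front 55 mm high, floor 6 mm thick; fixed. Origin at the centre of its underside, on the work surface.
- pot: Bystander: steel pot, 140 mm across and 80 mm high with two short side handles, a thermometer probe clipped to its rim (probe head 110 mm high); origin at the centre of its underside
- mold: Bystander: round orange silicone honeycomb mold, 136 mm across, 22 mm high; origin at the centre of its underside
- soap_dish: Bystander: leaf-shaped white ceramic dish, 125 x 75 x 20 mm; origin at the centre of its underside, x along the leaf
- acrylic_box: Bystander: clear open acrylic box, 85 x 100 x 60 mm; origin at the centre of its underside
- mug: Bystander: ceramic mug, 76 mm across, 85 mm high, handle to its +y; origin at the centre of its underside
- spice_jar: Bystander: amber glass jar, 48 mm across, 85 mm high; origin at the centre of its underside
- spoon: Bystander: wooden-handled spoon lying along its x, about 190 mm long; origin near its middle on the underside
- readout: The same readout, at the centre of its underside; axes as for readout_center.
Things that resemble listed ones, but are neither listed nor needed, are in the scene too. There is more than one size of the readout; the job needs the smallest.

How it is judged:
On the way, in this order (a step that is already met when the one before it is completed fails the run):
1. the eject key is pressed down (more than 6 mm) by a finger (value of joint eject_key above 0.006 m and contact force between dock and the fingers above 0.5 N).
2. the readout, out of its pocket and on the ramp, is stopped by a finger (x of readout_center in the frame of dock between -0.05 and 0.03 m and contact force between readout and the fingers above 0.05 N and linear speed of readout below 0.02 m/s and angle between readout_center's own z axis and vertical between 0.25 and 0.52 rad), for 0.3 s.
At the end, for the whole second after the job is handed in: The readout lies flat on the ramp (its face 14 to 30 degrees from level), its centre at least 15 mm and at most 95 mm (level distance) down from where it sat, at rest (under 20 mm/s), with a finger touching it with more than 0.05 N (all of step 2); the arm keeps its last pose, push and grip.
It fails at once if the readout slides off the low end of the ramp (x of readout_center in the frame of dock below -0.065 m or z of readout_center in the frame of dock below 0.015 m).
It fails at once if the readout is lifted or carried (centre more than 30 mm above its seat) (z of readout_center in the frame of dock above 0.105 m).
It fails at once if a bystander is pushed more than 20 mm (distance of any of pot, mold, soap_dish, acrylic_box, mug, spice_jar, spoon from where it was at the start of the episode above 0.02 m).
It also fails if it takes over 32 s, if anything falls off the work surface, if the arm or the gripper's body presses on something with over 40 N, if the wrist force passes 120 N, or if a joint passes its speed limit or range.

## Robot

A 7-joint arm with a two-finger parallel gripper is mounted at the origin on the work surface. World frame = base frame: x ahead of the robot, y to its left, z up, the work surface at z = 0. Lengths are in m, angles in rad, forces in N, time in s.
With the tool pointing down it reaches from about 0.35 to 0.9 m from the base axis. Payload 19.9 kg.
Tool frame: the origin (TCP) lies midway between the tips of the shut fingers; the grasp point (between the pads) lies 19 mm behind it; z points along the fingers, y is the direction in which the jaws open and shut (so a half turn about z gives the same grasp; the last joint's range is limited). The gripper opens to 94 mm and grips with 3 to 60 N. Pads are 16 mm wide; open, the fingers measure 119 mm over their backs; the gripper's body (75 mm by 177 mm) begins 78 mm behind the grasp point.
Start: joints at [1.296, 0.417, -0.01, 1.614, 0.005, 1.111, -0.053], TCP at [0.145, -0.608, 0.205] pointing down, gripper open.
Joint ranges: [-2.81, 2.81], [-0.39, 2.02], [-1.27, 1.25], [0.06, 2.57], [-1.19, 4.33], [0.19, 2], [-2.82, 2.82]. Speed limits (rad/s): [1.89, 1.89, 2.39, 2.39, 3.01, 3.01, 3.01].

## Interface

Orientations are given as a rotation vector (axis times angle).
In Python, from station import bot, viewer gives the robot as it stands.
- The arm moves only by the shell command python3 -m creep 'ROWS' [OPENING]. ROWS is JSON, a list of rows, each a list of 2 entries, a list of its own where there are three numbers: the shift along the tool's x, y, z in cm, then the turn, a rotation vector about the tool's x, y, z in degrees. A call has exactly 5 rows; each row shifts and turns the commanded pose from where the row before left it, along the tool's axes as they then stand; what a row does not reach is not made up. A row lasts 1/12 s, in which the tool goes at most 41.7 mm and 7.16 degrees, less where a joint would pass 70% of its speed; a pose out of reach is approached as far as the arm can. A call is refused whole if a number of a shift passes 4.17 or a number of a turn 7.16, either way. A call with a gripper value outside its range is refused whole. OPENING is the opening in per cent of the stroke, from 0 (shut) to 100 (fully open), set as the call begins (- or left out, the last holds). The fingers move at their own pace and stop on an object; the grip force is fixed at half the most. Time passes only in rows, so rows that do not move let the fingers close, or fill a call up. It gives the time, the measured TCP pose, the force and the opening at its end, in the units of the state.
- bot.get_state(): the state, without advancing time (a new reading comes with each control period).
- viewer.get_image(name): name is "scene" or "top" or "wrist"; returns the picture (480x640x3 uint8, blue, green, red); there is no depth.
- viewer.camera_params(name): a dict with "camera_matrix" (3x3 intrinsics, pixels), "k1" (the pictures are not rectified: a ray, as slopes to the right and down, at radius r is drawn at 1 + k1 r^2 times it, then the intrinsics apply), "R" (3x3) and "t" (3): a world point X has camera coordinates R X + t; the wrist camera has in their place "mount" (4x4, takes a point from camera to tool coordinates, whose origin is the TCP and whose axes are the flange's). Camera axes: x right, y down, z forward; pixel columns grow to the right and rows downward; lengths in m; the calibration is good to about 2 mm. A picture is of the moment at which its call begins: read the wrist's pose just before it. camera_params takes no time and is no camera call.
- bot.close_job(): hands the job in, once; it reports no verdict.
The state is a dict: "time": time; "qpos": joint angles; "dq": joint speeds; "effort": joint torques, N m; "tcp_pos": TCP position; "orientation": TCP orientation; "force": force on the tool from outside, world axes, zero at the start; "wrist_torque": the same for the moment, N m; "gripper_width": finger opening in m.
Only numpy, scipy, OpenCV 4.12 (cv2) and the standard library are available. Lean on these libraries where they do the work, as an engineer would, in place of code of your own. Each camera call takes 0.05 s, during which the arm holds its last target.

## Working session

There is one attempt and no reset: what is moved stays moved. The work goes in short steps, Python scripts to look and compute and a shell command to move; the robot and the scene stay as the last step left them, time stands still between calls to the robot, and variables do not carry over. Pictures are saved under pics/ and viewed, and the job is handed in when it is done.

```bash
ls; mkdir -p pics
python3 - <<'E'
from station import bot, viewer
import cv2
print(bot.get_state())
for n in ["scene","top","wrist"]:
    p=viewer.camera_params(n); print(n,p)
    cv2.imwrite(f"pics/{n}0.png",viewer.get_image(n))
E
```

```text
pics
{'time': 0.0, 'qpos': array([ 1.29553079,  0.41797528, -0.01030154,  1.61418863,  0.00471894,
        1.11069216, -0.05304312]), 'dq': array([ 0.0002677 , -0.0010963 , -0.00074351,  0.00150067, -0.00124444,
       -0.00042021, -0.00058299]), 'effort': array([ 1.27038624e-03, -8.51259542e+01,  6.39088713e-01, -4.25989294e+01,
       -4.88279003e-02,  1.86203403e-02,  1.64740100e-04]), 'tcp_pos': array([ 0.14466777, -0.60763029,  0.20481841]), 'orientation': array([-3.11895676e+00, -3.66177697e-01,  3.97403257e-04]), 'force': array([-0.50909951, -0.20590958, -0.96266537]), 'wrist_torque': array([ 0.01257394,  0.02436836, -0.00550883]), 'gripper_width': 0.0937996462858498}
scene {'camera_matrix': array([[572.71686301,   0.        , 321.57688909],
       [  0.        , 572.71686301, 240.91904097],
       [  0.        ,   0.        ,   1.        ]]), 'k1': -0.15443668399331353, 'R': array([[ 0.70666915,  0.70723082, -0.02105428],
       [ 0.40414249, -0.4278889 , -0.80844291],
       [-0.58076463,  0.56279273, -0.58819791]]), 't': array([-0.31692696, -0.1248199 ,  1.70191004])}
top {
[... 261 characters left out ...]
-0.98604287, -0.00696712, -0.1663458 ],
       [ 0.16647723, -0.02811398, -0.98564443]]), 't': array([-0.03524744,  0.50331358,  1.30395464])}
wrist {'camera_matrix': array([[380.01587271,   0.        , 314.73065247],
       [  0.        , 380.01587271, 236.02340989],
       [  0.        ,   0.        ,   1.        ]]), 'k1': -0.01874101537412214, 'mount': array([[ 1.90647299e-04, -9.58959789e-01, -2.83542037e-01,
         8.29744678e-02],
       [ 9.99999728e-01,  3.84878535e-04, -6.29309833e-04,
         9.02170782e-04],
       [ 7.12612068e-04, -2.83541840e-01,  9.58959601e-01,
        -1.79485620e-01],
       [ 0.00000000e+00,  0.00000000e+00,  0.00000000e+00,
         1.00000000e+00]])}
```

View pics/scene0.png

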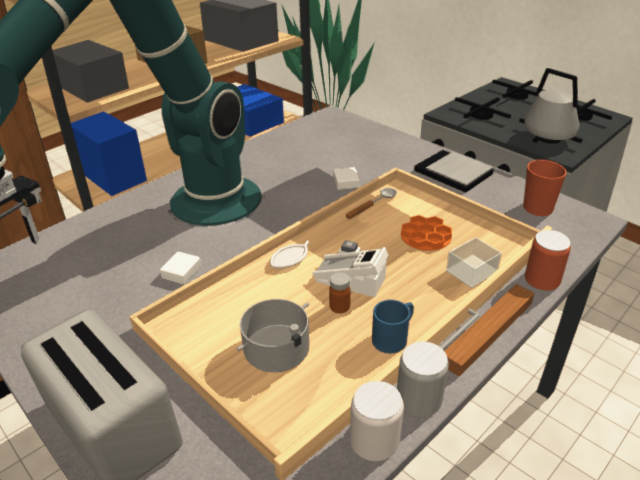

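View pics/top0.png

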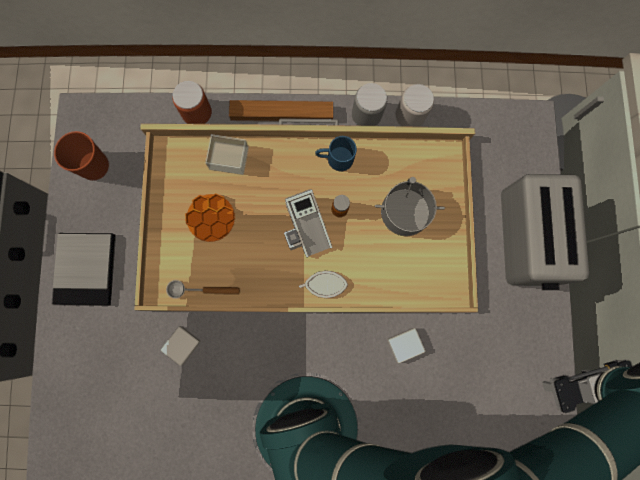

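View pics/wrist0.png

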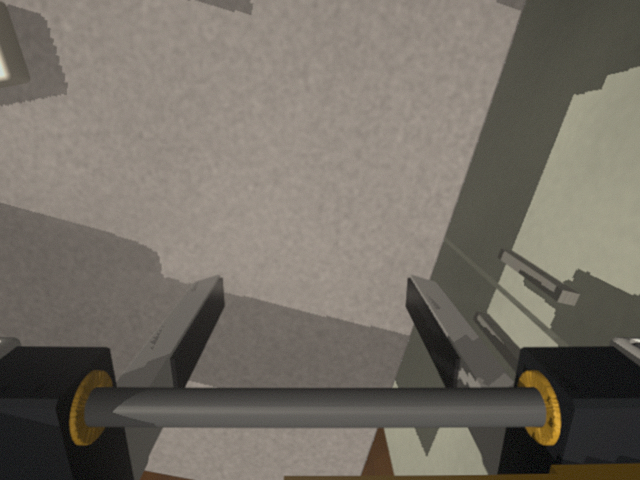

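Run:
```python
import cv2
a=cv2.imread("pics/top0.png")[170:280,255:385]; cv2.imwrite("pics/topc.png",cv2.resize(a,None,fx=6,fy=5.4,interpolation=cv2.INTER_CUBIC)[:600,:800])
cv2.imwrite("pics/topc.png",cv2.resize(a,None,fx=5,fy=5,interpolation=cv2.INTER_CUBIC))
b=cv2.imread("pics/scene0.png")[230:320,300:410]; cv2.imwrite("pics/scenec.png",cv2.resize(b,None,fx=6,fy=6,interpolation=cv2.INTER_CUBIC))
```

```text
(no output)
```

View pics/topc.png

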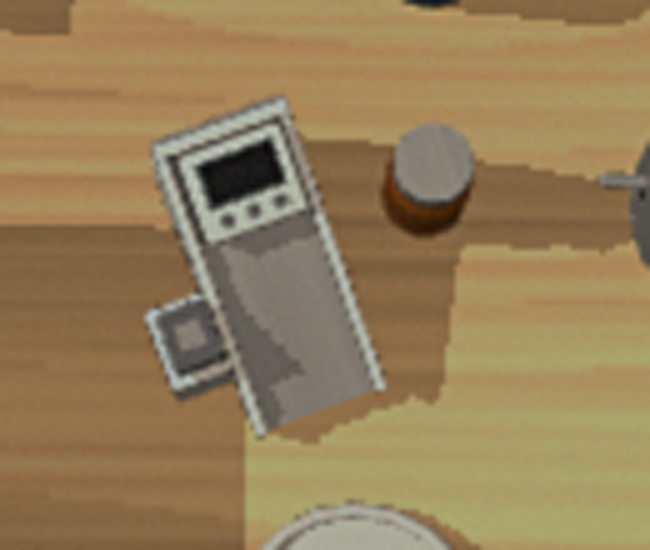

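View pics/scenec.png

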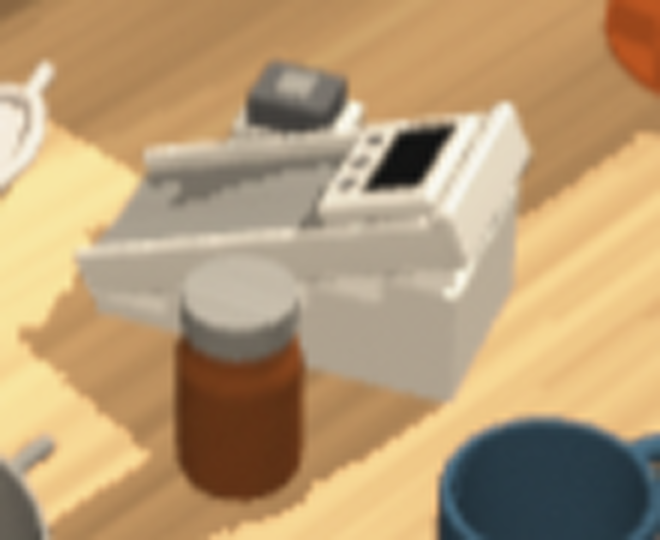

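```bash
cat > h.py <<'E'
import numpy as np, cv2
from scipy.spatial.transform import Rotation as Ro
from station import bot, viewer
def cam(n,st=None):
    p=viewer.camera_params(n);K=np.array(p["camera_matrix"]);k1=p["k1"]
    if "R" in p: R,t=np.array(p["R"]),np.array(p["t"])
    else:
        st=st or bot.get_state()
        T=np.eye(4);T[:3,:3]=Ro.from_rotvec(st["orientation"]).as_matrix();T[:3,3]=st["tcp_pos"]
        W=np.linalg.inv(T@np.array(p["mount"]));R,t=W[:3,:3],W[:3,3]
    return K,k1,R,t
def proj(c,X):
    K,k1,R,t=c
    return cv2.projectPoints(np.atleast_2d(np.float64(X)),cv2.Rodrigues(R)[0],t,K,np.array([k1,0,0,0.]))[0][:,0]
def onz(c,uv,z):
    K,k1,R,t=c
    n=cv2.undistortPoints(np.float64(uv).reshape(-1,1,2),K,np.array([k1,0,0,0.]))[:,0]
    C=-R.T@t; d=np.c_[n,np.ones(len(n))]@R
    return C+d*((z-C[2])/d[:,2])[:,None]
E
python3 - <<'E'
from h import *
c=cam("top")
def f(x,y): return (255+x/5,170+y/5)
print("key",onz(c,[f(190,338)],.072))
print("low",onz(c,[f(262,435),f(380,388)],.03))
print("back",onz(c,[f(155,148),f(283,100)],.1))
print("toaster",onz(c,[(515,180),(505,280),(585,275)],.2), "kettle etc")
st=bot.get_state();print(Ro.from_rotvec(st["orientation"]).as_matrix())
E
```

```text
key [[0.50288329 0.03603046 0.072     ]]
low [[ 0.45668924 -0.00279401  0.03      ]
 [ 0.48305297 -0.06730844  0.03      ]]
back [[ 0.59955409  0.05492466  0.1       ]
 [ 0.6263266  -0.01242651  0.1       ]]
toaster [[ 0.63156856 -0.52120998  0.2       ]
 [ 0.38053603 -0.47945287  0.2       ]
 [ 0.39265523 -0.68464901  0.2       ]] kettle etc
[[ 9.72797881e-01  2.31655356e-01 -2.81153229e-04]
 [ 2.31655514e-01 -9.72797509e-01  8.54344042e-04]
 [-7.55917882e-05 -8.96234770e-04 -9.99999596e-01]]
```

```bash
python3 -m creep '[[[2.0,-2.4,-0.5],[0,0,0]],[[2.6,-3.0,-0.5],[0,0,0]],[[2.6,-3.0,-0.5],[0,0,0]],[[2.6,-3.0,-0.5],[0,0,0]],[[2.6,-3.0,-0.5],[0,0,0]]]' 44
```

```text
time: 0.57
tcp_pos: [0.2325, -0.4373, 0.2304]
orientation: [-3.12, -0.366, 0.001]
force: [0.3, -0.5, 1.1]
gripper_width: 0.064
```

```bash
python3 -m creep '[[[2.6,-3.0,0],[0,0,0]],[[2.6,-3.0,0],[0,0,0]],[[2.6,-3.0,0],[0,0,0]],[[2.6,-3.0,0],[0,0,0]],[[2.6,-3.0,0],[0,0,0]]]'
python3 -m creep '[[[2.6,-3.0,0],[0,0,0]],[[2.6,-3.0,0],[0,0,0]],[[2.6,-3.0,0],[0,0,0]],[[2.6,-3.0,0],[0,0,0]],[[2.6,-3.0,0],[0,0,0]]]'
python3 -m creep '[[[2.6,-3.0,0],[0,0,0]],[[2.6,-3.0,0],[0,0,-2]],[[0,0,0],[0,0,-3]],[[0,0,0],[0,0,-3]],[[0,0,0],[0,0,0]]]'
python3 - <<'E'
from h import *
st=bot.get_state();print(st["tcp_pos"],st["orientation"])
cv2.imwrite("pics/wrist1.png",viewer.get_image("wrist"));np.save("st1.npy",st,allow_pickle=True)
E
```

```text
time: 0.98
tcp_pos: [0.3241, -0.2613, 0.2305]
orientation: [3.12, 0.366, -0.0]
force: [0.9, 0.5, 0.1]
gripper_width: 0.0415
time: 1.4
tcp_pos: [0.4159, -0.0852, 0.2307]
orientation: [3.12, 0.366, 0.001]
force: [0.7, -1.0, -0.2]
gripper_width: 0.0415
time: 1.82
tcp_pos: [0.4521, -0.0161, 0.2302]
orientation: [-3.085, -0.589, 0.001]
force: [0.8, -0.1, -0.5]
gripper_width: 0.0409
[ 0.45211614 -0.01612991  0.23020846] [-3.08537689e+00 -5.89164781e-01  8.34875471e-04]
```

View pics/wrist1.png

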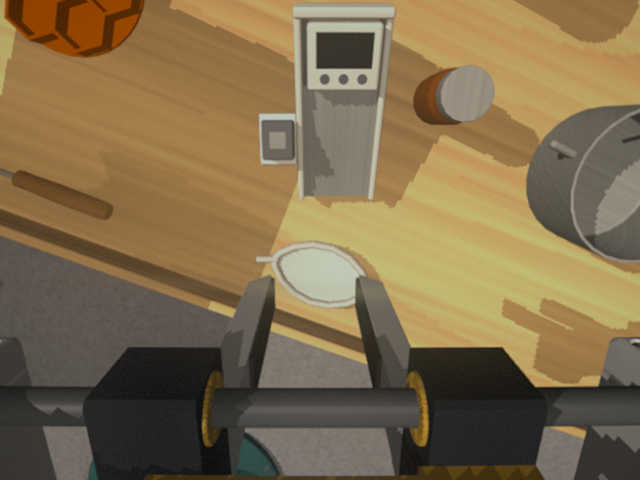

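Run:
```python
import cv2
a=cv2.imread("pics/wrist1.png")[0:110,240:400]; cv2.imwrite("pics/w1a.png",cv2.resize(a,None,fx=5,fy=5,interpolation=cv2.INTER_CUBIC))
a=cv2.imread("pics/wrist1.png")[100:210,240:400]; cv2.imwrite("pics/w1b.png",cv2.resize(a,None,fx=5,fy=5,interpolation=cv2.INTER_CUBIC))
```

```text
(no output)
```

View pics/w1a.png

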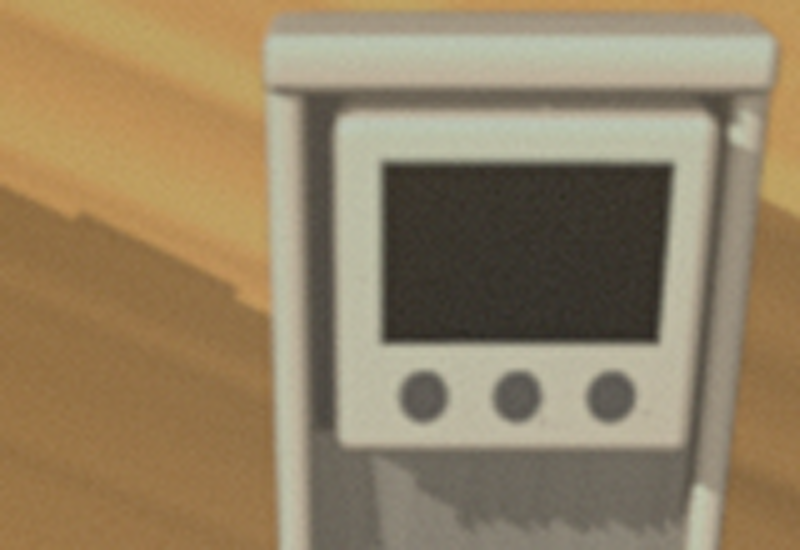

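View pics/w1b.png

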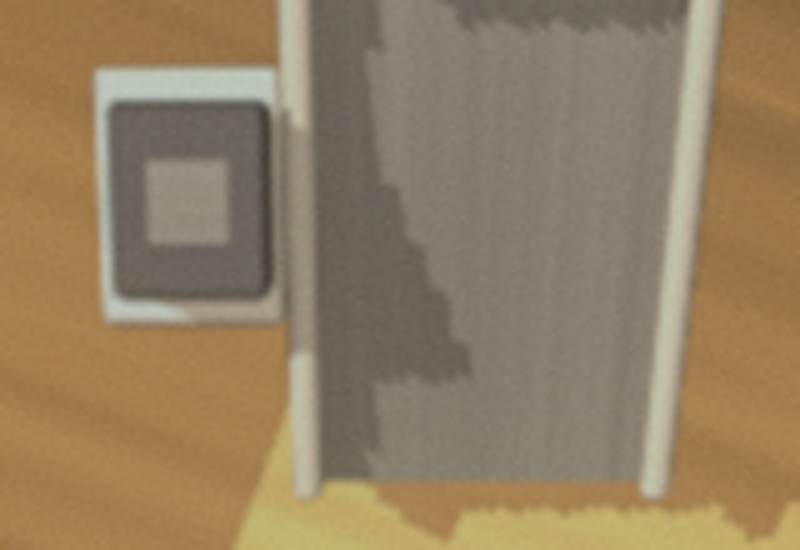

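```bash
cat > fit.py <<'E'
from h import *
from scipy.optimize import least_squares
st=np.load("st1.npy",allow_pickle=True).item()
cw=cam("wrist",st); ct=cam("top"); cs=cam("scene")
a=lambda x,y:(240+x/5,y/5); b=lambda x,y:(240+x/5,100+y/5)
tt=lambda x,y:(255+x/5,170+y/5); sc=lambda x,y:(300+x/6,230+y/6)
S,C=np.sin(np.radians(22)),np.cos(np.radians(22))
sl=lambda s,y,n:(s*C-n*S,y,s*S+n*C)
kp=lambda x,y:(x,54+y,22)
k=[(cw,"keyc",kp(0,0),b(188,202)),(cw,"k1",kp(17,14),b(109,101)),(cw,"k2",kp(17,-14),b(268,101)),(cw,"k3",kp(-17,14),b(118,298)),(cw,"k4",kp(-17,-14),b(267,298)),
(cw,"rf1",sl(48,29,15),a(338,447)),(cw,"rf2",sl(48,-29,15),a(688,447)),(cw,"rb1",sl(98,29,15),a(335,110)),(cw,"rb2",sl(98,-29,15),a(718,108)),
(cw,"end",sl(-62,0,0),b(482,481)),
(cw,"railL",(-62*C,35,-62*S+8/C),b(306,497)),(cw,"railR",(-62*C,-35,-62*S+8/C),b(655,497)),
(ct,"keyc",kp(0,0),tt(190,335)),(ct,"railL",(-62*C,35,-62*S+8/C),tt(262,432)),(ct,"railR",(-62*C,-35,-62*S+8/C),tt(378,387)),
(cs,"keyc",kp(0,0),sc(298,80)),(cs,"rf2",sl(48,-29,15),sc(420,215)),(cs,"rf1",sl(48,29,15),sc(323,210)) ]
k=k[:-2]
def W(p,q):
    c,s=np.cos(p[2]),np.sin(p[2]);x,y,z=np.array(q)/1000
    return [p[0]+c*x-s*y,p[1]+s*x+c*y,p[3]+z]
def res(p): return np.concatenate([(proj(c,W(p,q))[0]-m) for c,_,q,m in k]+[[(p[3]-.05)/.003*1]])
r=least_squares(res,[.52,-.014,.37,.05],loss="soft_l1")
if __name__=="__main__":
    p=r.x;print("spot",p[:2],"yaw",np.degrees(p[2]),"z",p[3])
    for (c,n,q,m),e in zip(k,res(p)[:-1].reshape(-1,2)):print(n,e.round(1))
    print("key",W(p,kp(0,0)),"mid27",W(p,(0,27,0)))
    fl=np.concatenate
    p2=p.copy();R=Ro.from_rotvec(st["orientation"]).as_matrix();print("tool yaw",np.degrees(np.arctan2(R[1,0],R[0,0])))
E
python3 fit.py
```

```text
spot [ 0.52492777 -0.01174813] yaw 21.49877808956445 z 0.04966194680034693
keyc [ 0.3 -0.4]
k1 [-0.8 -0.8]
k2 [ 0.3 -0.7]
k3 [-1.2  0.3]
k4 [1.  0.3]
rf1 [-1.2  1.9]
rf2 [0.3 2.1]
rb1 [-1.4  0. ]
rb2 [1.3 0.7]
end [-0.  0.]
railL [ 0.6 -1.7]
railR [ 0.9 -1.5]
keyc [-0.9 -0.2]
railL [-0.9 -0.4]
railR [-0.2 -0.5]
keyc [-1.  -0.4]
key [np.float64(0.5051377770818932), np.float64(0.03849484344328854), np.float64(0.07166194680034693)] mid27 [np.float64(0.5150327744558523), np.float64(0.013373358077782277), np.float64(0.04966194680034693)]
tool yaw 21.621424099594044
```

```bash
python3 -m creep '[[[2.3,-0.2,0],[0,0,0]],[[2.3,-0.2,0],[0,0,0]],[[2.2,0,1.5],[0,0,0]],[[0,0,3.0],[0,0,0]],[[0,0,2.5],[0,0,0]]]' 44
python3 -m creep '[[[0,0,2.5],[0,0,0]],[[0,0,2.0],[0,0,0]],[[0,0,1.5],[0,0,0]],[[0,0,1.0],[0,0,0]],[[0,0,0],[0,0,0]]]'
python3 - <<'E'
from h import *
st=bot.get_state();print(st["tcp_pos"],st["orientation"],st["force"],st["gripper_width"])
for n in ("wrist","top"):cv2.imwrite(f"pics/{n}2.png",viewer.get_image(n))
from fit import r,W,C
p=r.x
d=st["tcp_pos"][:2]-np.array(W(p,(0,27,0)))[:2];c,s=np.cos(p[2]),np.sin(p[2]);print("offset dock xy mm",1e3*(c*d[0]+s*d[1]),1e3*(-s*d[0]+c*d[1]))
E
```

```text
time: 2.28
tcp_pos: [0.5146, 0.0119, 0.1592]
orientation: [-3.087, -0.579, -0.001]
force: [-0.8, -0.3, -0.8]
gripper_width: 0.0413
time: 2.7
tcp_pos: [0.513, 0.0114, 0.0888]
orientation: [-3.087, -0.58, 0.004]
force: [-0.3, 0.1, -0.0]
gripper_width: 0.0414
[0.51301734 0.01141012 0.0888422 ] [-3.08695611 -0.58005244  0.00405352] [-0.28856702  0.06848114 -0.02261507] 0.04135520930454214
offset dock xy mm -2.5953059334506774 -1.087945779346238
```

View pics/wrist2.png

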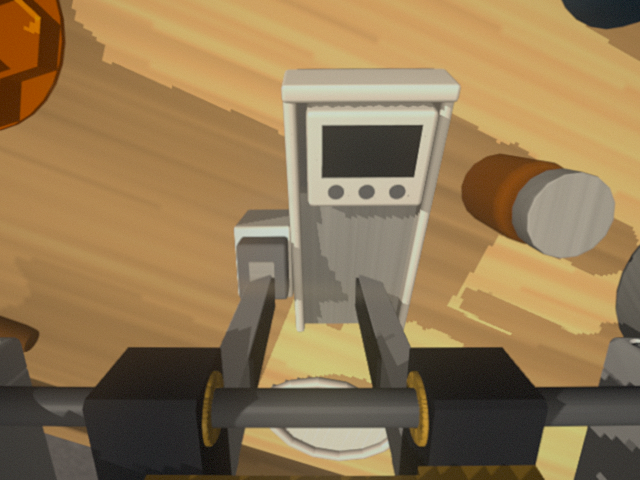

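Run:
```python
from fit import *
st=bot.get_state();c=cam("wrist",st);p=r.x
T=Ro.from_rotvec(st["orientation"]).as_matrix();
for y in (-.027,.027): print("tip",proj(c,st["tcp_pos"]+T@[0,y,0]), "inner/outer",proj(c,[st["tcp_pos"]+T@[x,np.sign(y)*w,0] for w in(.0207,.033) for x in (.008,-.008)]).round(0).tolist())
print("key",proj(c,W(p,kp(0,0))),"spot",proj(c,W(p,(0,0,0))),"end",proj(c,W(p,sl(-62,0,0))),"readout front",proj(c,[W(p,sl(48,29,15)),W(p,sl(48,-29,15))]))
a=cv2.imread("pics/wrist2.png")[220:340,220:440]; cv2.imwrite("pics/w2a.png",cv2.resize(a,None,fx=3.6,fy=3.6,interpolation=cv2.INTER_CUBIC))
```

```text
tip [[260.78839319 291.47403626]] inner/outer [[273.0, 277.0], [273.0, 306.0], [248.0, 277.0], [250.0, 306.0]]
tip [[365.61684578 291.52590903]] inner/outer [[354.0, 277.0], [353.0, 306.0], [378.0, 277.0], [377.0, 306.0]]
key [[263.19514718 274.87501836]] spot [[355.22120506 261.1122858 ]] end [[349.71040709 324.97930444]] readout front [[306.65102002 211.06709376]
 [420.63185508 210.82781261]]
```

View pics/w2a.png

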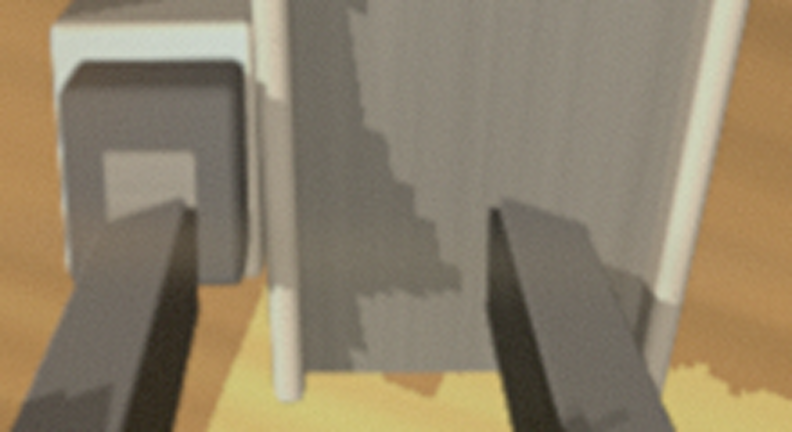

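```bash
python3 -m creep '[[[0.3,-0.1,0.5],[0,0,0]],[[0,0,0.5],[0,0,0]],[[0,0,0.3],[0,0,0]],[[0,0,0],[0,0,0]],[[0,0,0],[0,0,0]]]'
python3 -m creep '[[[0,0,0.1],[0,0,0]],[[0,0,0.1],[0,0,0]],[[0,0,0.1],[0,0,0]],[[0,0,0],[0,0,0]],[[0,0,0],[0,0,0]]]'
```

```text
time: 3.22
tcp_pos: [0.5164, 0.0139, 0.0774]
orientation: [-3.087, -0.583, 0.0]
force: [-0.2, -0.1, -0.0]
gripper_width: 0.0413
time: 3.63
tcp_pos: [0.5164, 0.0139, 0.0744]
orientation: [-3.087, -0.583, 0.0]
force: [-0.1, -0.1, -0.3]
gripper_width: 0.0414
```

```bash
python3 -m creep '[[[0,0,0.1],[0,0,0]],[[0,0,0.1],[0,0,0]],[[0,0,0],[0,0,0]],[[0,0,0],[0,0,0]],[[0,0,0],[0,0,0]]]'
python3 -m creep '[[[0,0,0.1],[0,0,0]],[[0,0,0],[0,0,0]],[[0,0,0],[0,0,0]],[[0,0,0],[0,0,0]],[[0,0,0],[0,0,0]]]'
```

```text
time: 4.05
tcp_pos: [0.5165, 0.0139, 0.0724]
orientation: [-3.087, -0.583, 0.0]
force: [-1.0, 0.7, -0.5]
gripper_width: 0.0415
time: 4.47
tcp_pos: [0.5165, 0.0139, 0.0715]
orientation: [-3.087, -0.583, -0.0]
force: [0.6, 0.3, 0.2]
gripper_width: 0.0415
```

Run:
```python
from h import *
fs=[]
for i in range(1):
    im=viewer.get_image("wrist");st=bot.get_state();print(st["tcp_pos"],st["force"])
cv2.imwrite("pics/wrist3.png",im)
```

```text
[0.51643895 0.01389587 0.07145078] [ 0.53172512 -0.49968932  0.05428343]
```

View pics/wrist3.png

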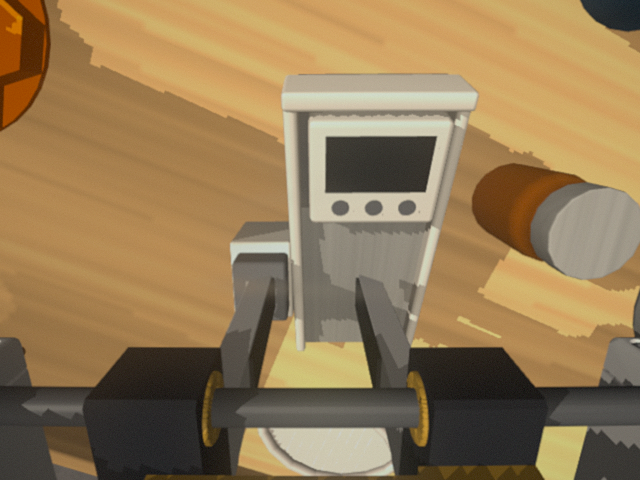

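```bash
python3 -m creep '[[[0,0,0.1],[0,0,0]],[[0,0,0],[0,0,0]],[[0,0,0],[0,0,0]],[[0,0,0],[0,0,0]],[[0,0,0],[0,0,0]]]'
python3 -m creep '[[[0,0,0.1],[0,0,0]],[[0,0,0],[0,0,0]],[[0,0,0],[0,0,0]],[[0,0,0],[0,0,0]],[[0,0,0],[0,0,0]]]'
```

```text
time: 4.93
tcp_pos: [0.5164, 0.0139, 0.0705]
orientation: [-3.087, -0.583, 0.0]
force: [-0.2, 0.1, -0.8]
gripper_width: 0.0414
time: 5.35
tcp_pos: [0.5166, 0.0139, 0.0696]
orientation: [-3.087, -0.583, -0.0]
force: [-0.0, -0.3, 3.2]
gripper_width: 0.0415
```

```bash
python3 -m creep '[[[0,0,0.5],[0,0,0]],[[0,0,0.4],[0,0,0]],[[0,0,0],[0,0,0]],[[0,0,0],[0,0,0]],[[0,0,0],[0,0,0]]]'
python3 - <<'E'
from h import *
st=bot.get_state();print(st["tcp_pos"],st["force"])
cv2.imwrite("pics/wrist4.png",viewer.get_image("wrist"))
E
```

```text
time: 5.77
tcp_pos: [0.5166, 0.0139, 0.0606]
orientation: [3.087, 0.583, 0.0]
force: [-0.8, 0.5, 8.0]
gripper_width: 0.0415
[0.51657766 0.01389622 0.06060609] [-0.79196739  0.47151804  7.96445917]
```

View pics/wrist4.png

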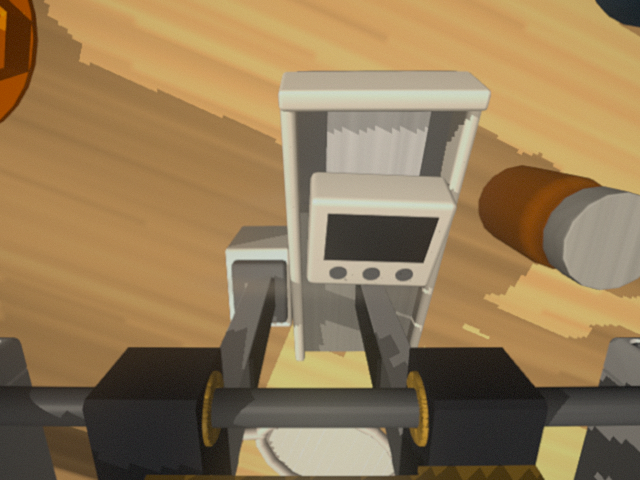

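The readout has popped out and its front edge rests at the right finger (row ~283). I'll hold still and look again.

```bash
python3 -m creep '[[[0,0,0],[0,0,0]],[[0,0,0],[0,0,0]],[[0,0,0],[0,0,0]],[[0,0,0],[0,0,0]],[[0,0,0],[0,0,0]]]'
python3 -m creep '[[[0,0,0],[0,0,0]],[[0,0,0],[0,0,0]],[[0,0,0],[0,0,0]],[[0,0,0],[0,0,0]],[[0,0,0],[0,0,0]]]'
python3 - <<'E'
from h import *
st=bot.get_state();print(st["tcp_pos"],st["force"])
w=viewer.get_image("wrist");s=viewer.get_image("scene");cv2.imwrite("pics/wrist5.png",w)
d=cv2.absdiff(w,cv2.imread("pics/wrist4.png"))[150:300,290:470];print("diff",d.mean(),d.max())
cv2.imwrite("pics/scene5.png",cv2.resize(s[200:340,270:450],None,fx=4,fy=4,interpolation=cv2.INTER_CUBIC))
E
```

```text
time: 6.23
tcp_pos: [0.5166, 0.0139, 0.0607]
orientation: [3.087, 0.583, 0.001]
force: [-1.4, 0.6, 7.8]
gripper_width: 0.0411
time: 6.65
tcp_pos: [0.5166, 0.0139, 0.0607]
orientation: [3.087, 0.583, 0.0]
force: [-0.9, 0.0, 7.9]
gripper_width: 0.0415
[0.51660624 0.01389409 0.06068057] [-0.9281051   0.04162461  7.89903944]
diff 2.487061728395062 54
```

View pics/scene5.png

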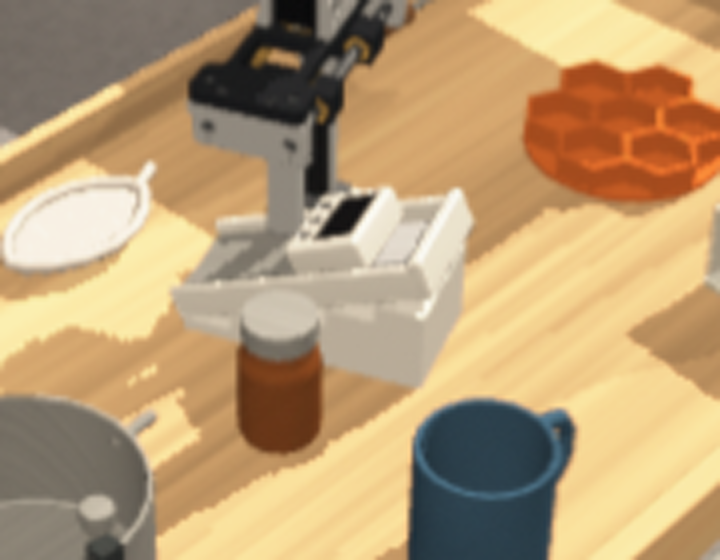

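View pics/wrist5.png

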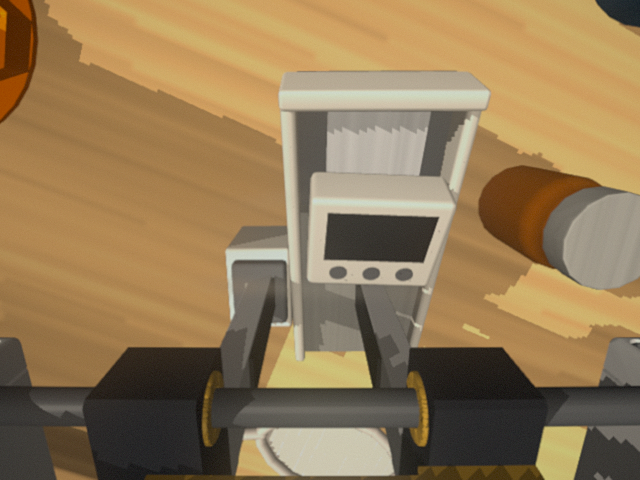

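```bash
python3 -c "
from station import bot
print(bot.close_job()); s=bot.get_state(); print(s['time'],s['tcp_pos'],s['force'])"
```

```text
the job is handed in; nothing more can be done
None
the job is handed in; nothing more can be done
```

I pressed the eject key with one finger, and the other finger, standing over the ramp spot, stopped the readout as it slid down. The job is handed in; no verdict was reported.

- **Choice of readout:** I used the one seated in the dock. The two white boxes outside the drawer were the other candidates and were left alone.
- **Key press:** I felt the key at a tip height of about 70 mm and pressed it about 9.5 mm further. The final tip height was 60.7 mm, with a steady force of about 8 N.
- **Readout at the end:** In wrist pictures 0.9 s apart it lay flat in the channel against the finger and stayed at the same pixels. I estimate it came to rest about 37 mm (level distance) down from its seat, but I did not measure that position separately.
- **Finger contact:** The wrist force read about -0.9 N along world x, which fits the readout leaning on the finger. That is close to the sensor's noise, so the pictures are the main evidence of contact.
- **Bystanders:** Nothing was touched as far as the pictures show. The mold, soap dish, jar, mug and pot looked undisturbed.
- **Disagreement:** A closer view put the dock about 2 mm further up the slope than my first fit. I shifted the tool 3 mm before pressing, and the finger then looked centred on the key.

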